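Reset the tripped bench power box

TASK

The bench power box has tripped: push the sliding shutter on its top fully open, reach closed fingertips into the well it uncovers and press the sunken reset key all the way down, keep it down for a good second, then let it come up and push the shutter fully shut again. Only push and press with the fingers: do not grip the shutter's lug, and do not press the button that stands proud on the separate small button station. Leave all the loose things on the table lying where they are.

Things in the scene. Friction and masses are not known exactly. Their poses are not given: they have to be found in the camera images.
- power_box: Grey painted box fixed to the table, 120 (x) x 220 (y) x 60 mm high, two round sockets on its front (-x) face. Origin: centre of its underside on the table; z up, y along its length, which is also the way the shutter opens (+y). On its top two steel guide rails run along y at x = +-41 mm, 10 mm high, joined at y = +77 mm by a 6 mm high end stop.
- well_mouth (a point): Centre of the mouth of the round well in the power box's top face, at box x = 0, y = -45 mm, z = 60 mm. The well is 52 mm in diameter, vertical, 40 mm deep; same axes as the box.
- key_top (a point): Centre of the top of the reset key: an upright black cylinder 30 mm in diameter in the middle of the well, top 22 mm below the mouth at rest; this point goes down with the key.
- reset_key (a joint): How far the reset key is pressed, m: 0 at rest, 0.006 fully down on its stop. Spring: 2 N to start it, 5 N fully down; it springs back up when let go.
- lug (a point): Centre of the lug on the shutter. The shutter is a plain aluminium plate 74 (x) x 76 (y) x 4 mm, its underside 1 mm above the box's top, centred over the well when shut. The lug is an upright bar on it, 44 mm wide (box x), 8 mm thick (box y), 20 mm high; its top is 85 mm and its foot 65 mm above the table. It stands 26 mm from the plate's centre toward box +y. This point moves with the shutter; same axes as the box.
- shutter (a joint): How far the shutter is open, m: 0 shut (it covers the well), 0.075 fully open against its stop; opening moves it toward box +y. It slides with about 1.5 N of friction and stays where it is left. It starts 0 to 0.010.
- button_station: Separate small grey box fixed to the table, 80 x 80 x 45 mm, with one black button standing proud in the middle of its top (its top 68 mm above the table). Not to be used. Origin: centre of its underside.
- start_button (a joint): How far the button station's proud button is pressed, m: 0 at rest, 0.006 fully down. To be left alone.
- nut: Loose steel hexagon nut 35 x 30 x 16 mm lying in front of the power box; origin at the centre of its underside. Leave alone.
- bolt: Loose rusty brown bolt standing on its head in front of the button station, 28 x 24 mm, 55 mm tall; origin at the centre of its underside. Leave alone.
- padlock: Loose brass padlock lying flat, 42 x 74 x 18 mm; origin at the centre of its underside. Leave alone.
- drill_case: Loose flat red case, 76 x 131 x 22 mm; origin at the centre of its underside. Leave alone.
- stub_driver: Loose short screwdriver with a green handle, 150 mm long, 25 mm thick, lying near the front edge; origin at the centre of its underside. Leave alone.
- tape_measure: Loose yellow tape measure standing behind the work, 36 x 82 x 68 mm; origin at the centre of its underside. Leave alone.

How it is judged:
On the way, in this order (a step that is already met when the one before it is completed fails the run):
1. the shutter is fully open (within 7 mm of its stop) (value of joint shutter above 0.068 m), for 0.2 s.
2. the reset key is held fully down (within 1.5 mm of its stop) for 0.7 s, by the fingers (value of joint reset_key above 0.0045 m and contact force between the fingers and reset_key above 1 N), for 0.7 s.
At the end, for the whole second after the job is handed in: The shutter is shut again to within 6 mm, the reset key and the proud button are up (within 1 mm), and every loose thing is within 15 mm of where it began (value of joint shutter below 0.006 m and value of joint each of reset_key, start_button below 0.001 m and distance of each of nut, bolt, padlock, drill_case, stub_driver, tape_measure from where it was at the start of the episode below 0.015 m); the robot touches nothing.
It fails at once if the button station's button is pressed (2 mm) (value of joint start_button above 0.002 m).
It fails at once if the lug is gripped: the fingers press on both its faces at once (contact force between the fingers and shutter_c1 above 2 N and contact force between the fingers and shutter_c2 above 2 N).
It fails at once if a loose thing is lifted, carried or shoved (15 mm) (not (distance of nut from where it was at the start of the episode below 0.015 m) or not (distance of bolt from where it was at the start of the episode below 0.015 m) or not (distance of padlock from where it was at the start of the episode below 0.015 m) or not (distance of drill_case from where it was at the start of the episode below 0.015 m) or not (distance of stub_driver from where it was at the start of the episode below 0.015 m) or not (distance of tape_measure from where it was at the start of the episode below 0.015 m)).
It also fails if it takes over 56 s, if anything falls off the work surface, if the arm or the gripper's body presses on something with over 40 N, if the wrist force passes 120 N, or if a joint passes its speed limit or range.

ROBOT

A 6-joint arm with a two-finger parallel gripper is mounted at the origin on a cart in front of the work surface, level with it; the furniture and walls round the work are solid. World frame = base frame: x ahead of the robot, y to its left, z up, the work surface at z = 0. Lengths are in m, angles in rad, forces in N, time in s.
With the tool pointing down it reaches from about 0.3 to 1 m from the base axis. Payload 5.1 kg.
Tool frame: the origin (TCP) lies on the centre line of the jaws, within the pads' length; the fingertips stand 11 mm ahead of it and the grasp point (between the pads) lies 8 mm behind it; y points along the fingers, x is the direction in which the jaws open and shut, and the axes are right-handed (so a half turn about y gives the same grasp; the last joint's range is limited). The gripper opens to 95 mm and grips with 3 to 60 N. Pads are 20 mm wide; open, the fingers measure 119 mm over their backs; the gripper's body (75 mm by 180 mm) begins 59 mm behind the grasp point.
Start: joints at [-1.25, 0.124, 1.65, -0, 1.367, -0.083], TCP at [0.255, -0.598, 0.226] pointing down, gripper open.
Joint ranges: [-2.61, 2.61], [-1.02, 2.33], [0.03, 2.71], [-1.35, 4.49], [0.32, 2.68], [-2.91, 2.91]. Speed limits (rad/s): [2.57, 2.57, 3.14, 3.14, 3.14, 3.14].

INTERFACE

Orientations are given as a unit quaternion [w, x, y, z].
In Python, from plant import status, optics, r gives the robot as it stands. The module is installed in compiled form; this text tells all that it offers.
- The arm moves only by the tool carry_out, never from a script. Its argument "targets" is a list of rows, each an object with "slide": the shift along the tool's x, y, z in m, a list of three; "turn": the turn about the tool's y in rad; "jaw": the opening, from 0 (shut) to 1 (fully open). In form: [{"slide": [x, y, z], "turn": turn, "jaw": jaw}, ...]. A call has exactly 8 rows; each row is the pose to reach, as a shift and turn from the pose measured when the call began, along the tool's axes at that moment; what a row does not reach only later rows make up. A row lasts 1/12 s, in which the tool goes at most 41.7 mm and 7.16 degrees, less where a joint would pass 70% of its speed; a pose out of reach is approached as far as the arm can. A call with a gripper value outside its range is refused whole. The fingers move at their own pace and stop on an object; "squeeze" is the grip in N (left out, the last holds). Time passes only in rows, so rows that repeat a pose let the fingers close, or fill a call up. It gives the time, the measured TCP pose, the force and the opening at its end, in the units of the state.
- status.get_state(): the state, without advancing time (a new reading comes with each control period).
- optics.get_image(name): name is "side" or "top"; returns the picture (384x512x3 uint8, red, green, blue); there is no depth.
- optics.camera_params(name): a dict with "fov_y" (degrees; the focal length in pixels is half the picture's height over the tangent of half this angle, whatever the lens; pixels are square), "cx", "cy" (the principal point, pixels), "k1" (the pictures are not rectified: a ray, as slopes to the right and down, at radius r is drawn at 1 + k1 r^2 times it, then the intrinsics apply), "camera_from_world" (4x4, takes a point from world to camera coordinates). Camera axes: x right, y down, z forward; pixel columns grow to the right and rows downward; lengths in m; the calibration is good to about 2 mm. A picture is of the moment at which its call begins. camera_params takes no time and is no camera call.
- r.close_job(): hands the job in, once; it reports no verdict.
The state is a dict: "time": time; "joint_pos": joint angles; "joint_vel": joint speeds; "effort": joint torques, N m; "tool_pos": TCP position; "eef_rot": TCP orientation; "contact_force": force on the tool from outside, world axes, zero at the start; "moment": the same for the moment, N m; "finger_gap": finger opening in m.
Only numpy, scipy, OpenCV 4.12 (cv2) and the standard library are available. Lean on these libraries where they do the work, as an engineer would, in place of code of your own. Each camera call takes 0.05 s, during which the arm holds its last target. There are 200 camera calls.

## Working session

There is one attempt and no reset: what is moved stays moved. The work goes in short steps, Python scripts to look and compute and a tool call to move; the robot and the scene stay as the last step left them, time stands still between calls to the robot, and variables do not carry over. Pictures are saved under pics/ and viewed, and the job is handed in when it is done.

Besides the shell and the picture viewer there is one more tool, called after "Call:" by a JSON object that holds its "api" and its "payload". carry_out: Moves the arm, as the interface text tells. Its arguments: {"type":"object","properties":{"targets":{"type":"array"},"squeeze":{"type":"number"}},"required":["targets"]}

```bash
mkdir -p pics
python3 - <<'E'
from plant import status, optics, r
import cv2, numpy as np
print(status.get_state())
for n in("side","top"):
    im=optics.get_image(n); cv2.imwrite(f"pics/{n}0.png",im[:,:,::-1]); print(n,optics.camera_params(n))
E
```

```text
{'time': 0.0, 'joint_pos': array([-1.24961852e+00,  1.24499586e-01,  1.65163239e+00, -1.50856098e-05,
        1.36745526e+00, -8.25894095e-02]), 'joint_vel': array([ 0.00059796, -0.00026767,  0.00167074,  0.00029785,  0.00018711,
       -0.00089863]), 'effort': array([ 9.60786128e-04, -4.17604136e+01, -3.59929705e+01,  7.74689368e-02,
        4.91355127e-02, -1.55777930e-04]), 'tool_pos': array([ 0.25516376, -0.59717855,  0.22441517]), 'eef_rot': array([ 0.59053479, -0.58967148,  0.39014437, -0.38902902]), 'contact_force': array([-1.02173875, -0.38914331,  0.66656167]), 'moment': array([-0.04717263,  0.01679135,  0.04358482]), 'finger_gap': 0.09473435253371783}
side {'fov_y': 50.98409057899698, 'cx': 259.78218276405767, 'cy': 186.89611181129757, 'k1': -0.003694129362592005, 'camera_from_world': array([[-0.91435231, -0.40475468, -0.01155426,  0.51716156],
       [-0.26359324,  0.61664038, -0.74180405,  0.2343598 ],
       [ 0.30737348, -0.67522462, -0.67051716,  1.16106337],
       [ 0.        ,  0.        ,  0.        ,  1.        ]])}
top {'fov_y': 48.24426327634945, 'cx': 251.89443716592245, 'cy': 189.54131528644575, 'k1': -0.03746026060826857, 'camera_from_world': array([[-2.79366586e-02, -9.99595226e-01, -5.37836696e-03,
        -1.51581591e-02],
       [-9.85080715e-01,  2.84442257e-02, -1.69725986e-01,
         6.10861185e-01],
       [ 1.69810269e-01,  5.56548663e-04, -9.85476617e-01,
         1.21837212e+00],
       [ 0.00000000e+00,  0.00000000e+00,  0.00000000e+00,
         1.00000000e+00]])}
```

View pics/top0.png

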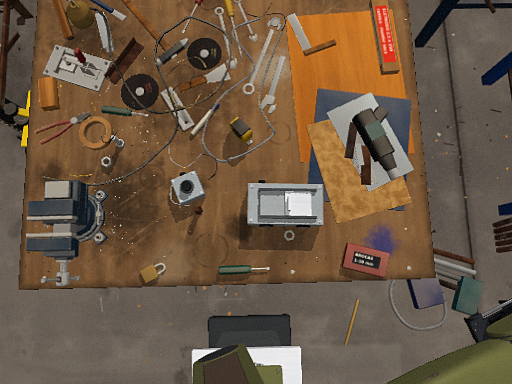

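View pics/side0.png

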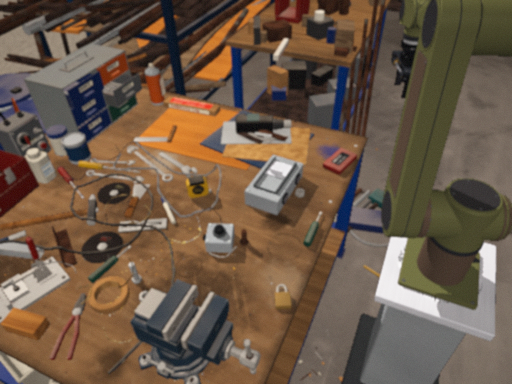

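Run:
```python
import cv2
a=cv2.imread('pics/top0.png')[20:220,150:420]
cv2.imwrite('pics/topz.png',cv2.resize(a,None,fx=2.9,fy=2.9,interpolation=cv2.INTER_CUBIC))
```

```text
(no output)
```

View pics/topz.png

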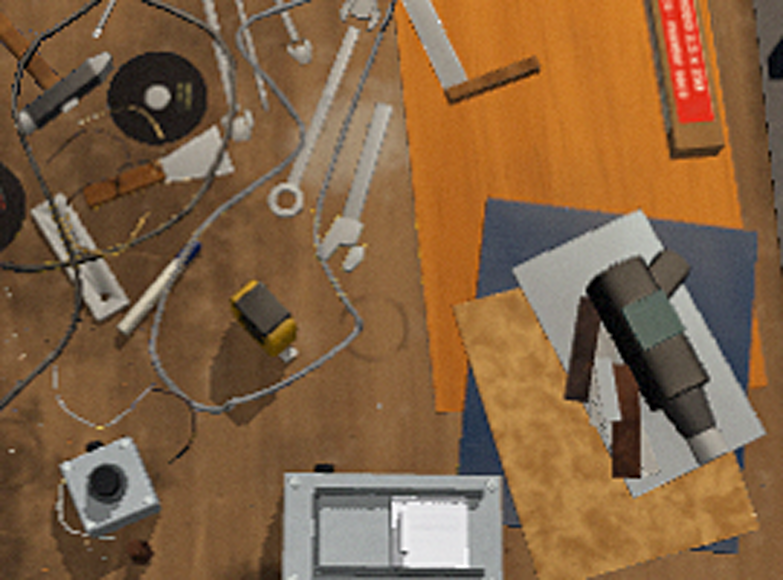

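Run:
```python
import cv2
a=cv2.imread('pics/side0.png')[140:270,190:340]
cv2.imwrite('pics/sidez.png',cv2.resize(a,None,fx=4.5,fy=4.5,interpolation=cv2.INTER_CUBIC))
a=cv2.imread('pics/top0.png')[165:250,225:345]
cv2.imwrite('pics/topzz.png',cv2.resize(a,None,fx=6,fy=6,interpolation=cv2.INTER_CUBIC))
```

```text
(no output)
```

View pics/sidez.png

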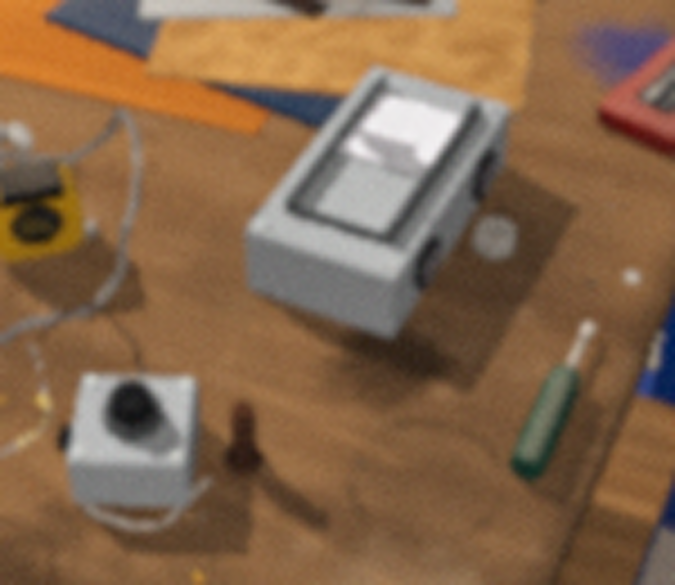

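View pics/topzz.png

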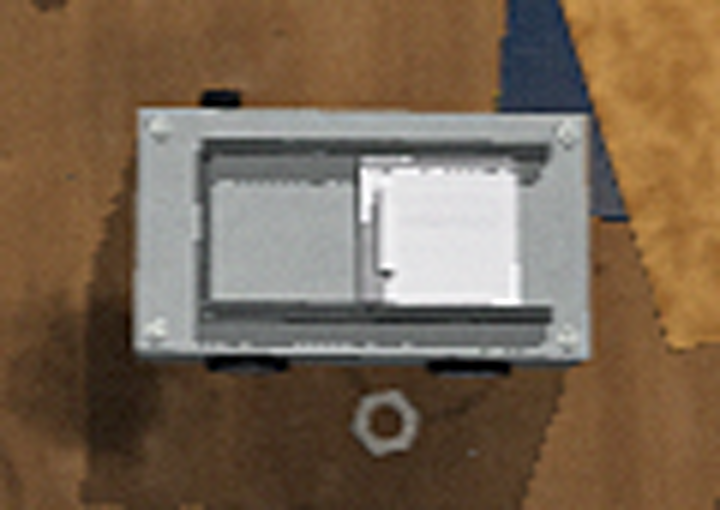

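```bash
cat > h.py <<'E'
import numpy as np, cv2
from scipy.spatial.transform import Rotation as R
from plant import status, optics, r
def ray(name,uv,z):
    p=optics.camera_params(name); f=192/np.tan(np.radians(p["fov_y"]/2))
    K=np.array([[f,0,p["cx"]],[0,f,p["cy"]],[0,0,1]])
    s=cv2.undistortPoints(np.array(uv,float).reshape(-1,1,2),K,np.array([p["k1"],0,0,0.]))[:,0]
    T=p["camera_from_world"]; Rm,t=T[:3,:3],T[:3,3]
    d=np.c_[s,np.ones(len(s))]@Rm; c=-Rm.T@t
    return c+d*((z-c[2])/d[:,2])[:,None]
def rot(s): q=s["eef_rot"]; return R.from_quat([q[1],q[2],q[3],q[0]]).as_matrix()
def slide(target):
    s=status.get_state(); return rot(s).T@(np.array(target)-s["tool_pos"])
E
python3 - <<'E'
from h import *
np.set_printoptions(precision=4,suppress=True)
z=lambda L:[(225+(a+.5)/6-.5,165+(b+.5)/6-.5) for a,b in L]
T=ray("top",z([(138,108),(588,114),(588,358),(135,354)]),.06)
print("top corners",T,T.mean(0))
print("plate edges",ray("top",z([(362,230),(520,230)]),.065))
print("lug ends top",ray("top",z([(370,160),(382,190),(382,270)]),.085))
S=lambda L:[(190+a/4.5,140+b/4.5) for a,b in L]
T=ray("side",S([(378,68),(510,108),(395,275),(248,232)]),.06)
print("side corners",T,T.mean(0))
s=status.get_state(); print(rot(s))
print('station',ray("top",[(187,186)],.068),'bolt',ray("top",[(198,212)],.05),'tape',ray("top",[(241,128)],.068))
E
```

```text
top corners [[ 0.63   -0.0204  0.06  ]
 [ 0.6207 -0.2416  0.06  ]
 [ 0.5006 -0.2349  0.06  ]
 [ 0.5089 -0.0157  0.06  ]] [ 0.5651 -0.1282  0.06  ]
plate edges [[ 0.5656 -0.1277  0.065 ]
 [ 0.5634 -0.2045  0.065 ]]
lug ends top [[ 0.5967 -0.1314  0.085 ]
 [ 0.5819 -0.1365  0.085 ]
 [ 0.5433 -0.1349  0.085 ]]
side corners [[ 0.6118 -0.2341  0.06  ]
 [ 0.4966 -0.2272  0.06  ]
 [ 0.5092 -0.0165  0.06  ]
 [ 0.6247 -0.016   0.06  ]] [ 0.5606 -0.1234  0.06  ]
[[ 0.3929 -0.0006  0.9196]
 [-0.9196  0.0018  0.3929]
 [-0.0019 -1.      0.0002]]
station [[0.6235 0.1576 0.068 ]] bolt [[0.548  0.1281 0.05  ]] tape [[ 0.7958 -0.005   0.068 ]]
```

Call:
{"api": "carry_out", "payload": {"targets": [{"slide": [-0.015,0,0.027],"turn": 0.05,"jaw": 0},{"slide": [-0.033,0,0.056],"turn": 0.11,"jaw": 0},{"slide": [-0.05,0,0.084],"turn": 0.165,"jaw": 0},{"slide": [-0.066,0,0.112],"turn": 0.22,"jaw": 0},{"slide": [-0.083,0,0.14],"turn": 0.28,"jaw": 0},{"slide": [-0.1,0,0.168],"turn": 0.335,"jaw": 0},{"slide": [-0.116,0,0.196],"turn": 0.39,"jaw": 0},{"slide": [-0.131,0,0.222],"turn": 0.445,"jaw": 0}], "squeeze": 20}}

```text
time: 0.77
tool_pos: [0.4085, -0.3877, 0.2243]
eef_rot: [0.489, -0.489, 0.512, -0.51]
contact_force: [1.0, -1.5, -0.6]
finger_gap: 0.0476
```

```bash
cat >> h.py <<'E'
C=np.array([.5635,-.1265,0]); yaw=-0.042
def W(x,y,z): return C+R.from_euler('z',yaw).apply([x,y,z])
def box():
    s=status.get_state(); p=R.from_euler('z',-yaw).apply(s["tool_pos"]-C); m=rot(s)
    return p,s["contact_force"],s["finger_gap"],s["time"],np.degrees(np.arctan2(m[1,0],m[0,0]))
np.set_printoptions(precision=4,suppress=True)
E
python3 -c "
from h import *
print(box(),slide(W(0,-.055,.13)))"
```

```text
(array([-0.1439, -0.2675,  0.2243]), array([ 1.0434, -1.4712, -0.5783]), 0.0476432069944368, 0.7667, np.float64(-92.50773693507793)) [-0.2125  0.0946  0.1437]
```

Call:
{"api": "carry_out", "payload": {"targets": [{"slide": [-0.03,0,0.02],"turn": 0,"jaw": 0},{"slide": [-0.06,0,0.04],"turn": 0,"jaw": 0},{"slide": [-0.09,0,0.061],"turn": 0,"jaw": 0},{"slide": [-0.12,0,0.081],"turn": 0,"jaw": 0},{"slide": [-0.15,0,0.102],"turn": 0,"jaw": 0},{"slide": [-0.18,0.03,0.122],"turn": 0,"jaw": 0},{"slide": [-0.212,0.06,0.144],"turn": 0,"jaw": 0},{"slide": [-0.212,0.094,0.144],"turn": 0,"jaw": 0}]}}

```text
time: 1.43
tool_pos: [0.5655, -0.1797, 0.1345]
eef_rot: [-0.492, 0.488, -0.509, 0.511]
contact_force: [0.8, -0.1, 0.4]
finger_gap: 0.0009
```

Run:
```python
from h import *
print(box(),slide(W(0,-.055,.081)))
for n,(a,b,c,d) in {"top":(140,260,220,350),"side":(110,240,210,340)}.items():
    im=optics.get_image(n)[a:b,c:d,::-1]; cv2.imwrite(f"pics/{n}1.png",cv2.resize(im,None,fx=4.5,fy=4.5,interpolation=cv2.INTER_CUBIC))
```

```text
(array([ 0.0043, -0.0531,  0.1345]), array([ 0.8497, -0.0991,  0.3716]), 0.0009102624753637464, 1.4333, np.float64(-92.31632827355912)) [ 0.0019  0.0535 -0.0046]
```

View pics/side1.png

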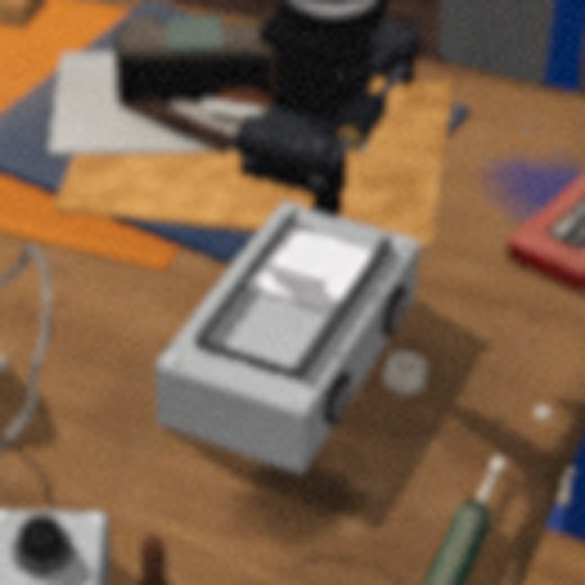

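View pics/top1.png

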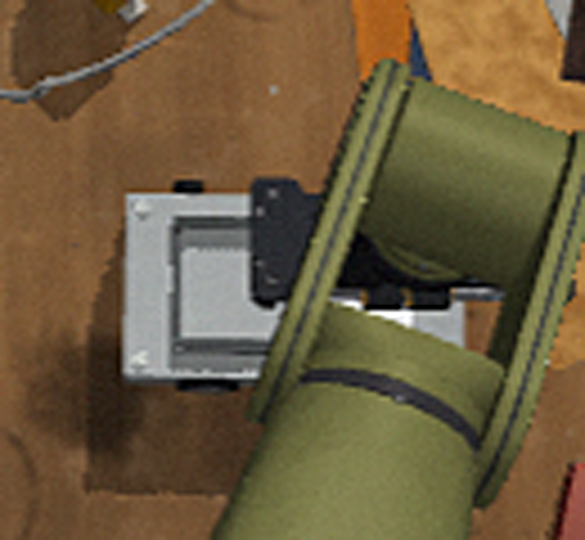

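Call:
{"api": "carry_out", "payload": {"targets": [{"slide": [0.001,0.005,-0.003],"turn": 0,"jaw": 0},{"slide": [0.002,0.012,-0.005],"turn": 0,"jaw": 0},{"slide": [0.002,0.02,-0.005],"turn": 0,"jaw": 0},{"slide": [0.002,0.03,-0.005],"turn": 0,"jaw": 0},{"slide": [0.002,0.04,-0.005],"turn": 0,"jaw": 0},{"slide": [0.002,0.048,-0.005],"turn": 0,"jaw": 0},{"slide": [0.002,0.0535,-0.005],"turn": 0,"jaw": 0},{"slide": [0.002,0.0535,-0.005],"turn": 0,"jaw": 0}]}}

```text
time: 2.2
tool_pos: [0.5517, -0.1815, 0.0761]
eef_rot: [0.487, -0.493, 0.515, -0.504]
contact_force: [-15.4, 1.2, 28.5]
finger_gap: 0.0004
```

Run:
```python
from h import *
print(ray("side",[(283,155.5)],.1235))
print(box(),slide(W(0,.046,.081)))
im=optics.get_image("side")[110:240,210:340,::-1]; cv2.imwrite(f"pics/side2.png",cv2.resize(im,None,fx=4.5,fy=4.5,interpolation=cv2.INTER_CUBIC))
```

```text
[[ 0.5524 -0.1675  0.1235]]
(array([-0.0094, -0.0555,  0.0761]), array([-15.4432,   1.155 ,  28.4852]), 0.00042883750372918277, 2.2, np.float64(-92.29505727774202)) [-0.1015 -0.0046  0.0096]
```

View pics/side2.png

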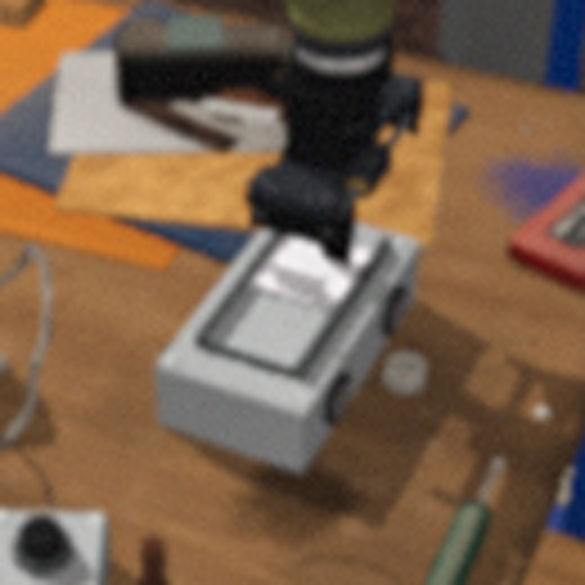

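Run:
```python
from h import *
print(box(),slide(W(0,-.055,.083)))
```

```text
(array([-0.0095, -0.0555,  0.076 ]), array([-15.2308,   0.2441,  28.0683]), 0.000572165034717594, 2.25, np.float64(-92.2992334950969)) [-0.0005 -0.0071  0.0093]
```

Call:
{"api": "carry_out", "payload": {"targets": [{"slide": [0,-0.004,0],"turn": 0,"jaw": 0},{"slide": [0,-0.007,0],"turn": 0,"jaw": 0},{"slide": [0,-0.007,0.004],"turn": 0,"jaw": 0},{"slide": [0,-0.007,0.009],"turn": 0,"jaw": 0},{"slide": [0,-0.007,0.009],"turn": 0,"jaw": 0},{"slide": [0,-0.007,0.009],"turn": 0,"jaw": 0},{"slide": [0,-0.007,0.009],"turn": 0,"jaw": 0},{"slide": [0,-0.007,0.009],"turn": 0,"jaw": 0}]}}

```text
time: 2.92
tool_pos: [0.5605, -0.1817, 0.0822]
eef_rot: [0.487, -0.493, 0.516, -0.504]
contact_force: [-0.0, -0.2, 0.1]
finger_gap: 0.0004
```

Run:
```python
from h import *
optics.get_image("side")
print(box(),slide(W(0,.046,.081)))
```

```text
(array([-0.0006, -0.0553,  0.0823]), array([ 0.4187, -0.4691,  0.6265]), 0.0004730741135802217, 2.9667, np.float64(-92.2926852853612)) [-0.1013  0.0019  0.0009]
```

Call:
{"api": "carry_out", "payload": {"targets": [{"slide": [-0.01,0,0],"turn": 0,"jaw": 0},{"slide": [-0.021,0,0],"turn": 0,"jaw": 0},{"slide": [-0.032,0,0],"turn": 0,"jaw": 0},{"slide": [-0.043,0,0],"turn": 0,"jaw": 0},{"slide": [-0.054,0,0],"turn": 0,"jaw": 0},{"slide": [-0.064,0,0],"turn": 0,"jaw": 0},{"slide": [-0.073,0,0.001],"turn": 0,"jaw": 0},{"slide": [-0.08,0,0.001],"turn": 0,"jaw": 0}]}}

```text
time: 3.63
tool_pos: [0.5645, -0.1006, 0.0827]
eef_rot: [0.487, -0.493, 0.516, -0.504]
contact_force: [-1.1, -1.6, -0.5]
finger_gap: 0.0005
```

Run:
```python
from h import *
im=optics.get_image("side")[110:240,210:340,::-1]; cv2.imwrite(f"pics/side3.png",cv2.resize(im,None,fx=4.5,fy=4.5,interpolation=cv2.INTER_CUBIC))
print(box(),slide(W(0,.046,.082)))
```

```text
(array([0.    , 0.0269, 0.0827]), array([ 0.4703,  0.9414, -0.8201]), 0.0006518658183488413, 3.6833, np.float64(-92.22694526656743)) [-0.0191  0.0008  0.0001]
```

View pics/side3.png

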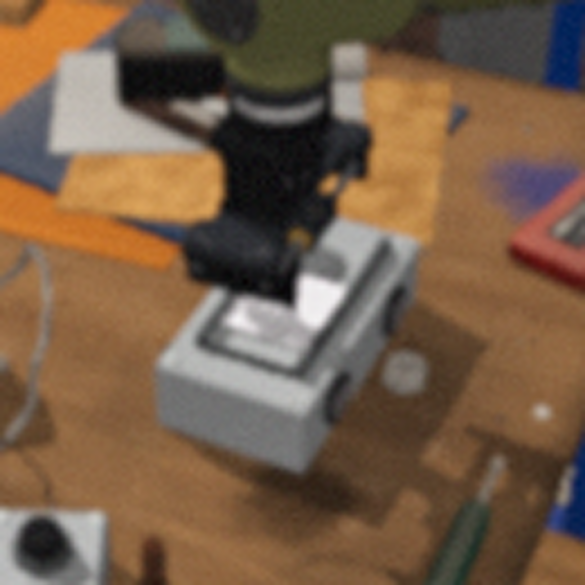

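The shutter moved and the well is appearing at zoomed (325,265). I push on to the stop.

Call:
{"api": "carry_out", "payload": {"targets": [{"slide": [-0.004,0,0],"turn": 0,"jaw": 0},{"slide": [-0.008,0,0],"turn": 0,"jaw": 0},{"slide": [-0.011,0,0],"turn": 0,"jaw": 0},{"slide": [-0.014,0,0],"turn": 0,"jaw": 0},{"slide": [-0.016,0,0],"turn": 0,"jaw": 0},{"slide": [-0.018,0,0],"turn": 0,"jaw": 0},{"slide": [-0.018,0,0],"turn": 0,"jaw": 0},{"slide": [-0.018,0,0],"turn": 0,"jaw": 0}]}}

```text
time: 4.35
tool_pos: [0.5655, -0.0822, 0.0829]
eef_rot: [0.487, -0.493, 0.515, -0.504]
contact_force: [0.6, -4.4, -1.3]
finger_gap: 0.0005
```

Run:
```python
from h import *
im=optics.get_image("side")[110:240,210:340,::-1]; cv2.imwrite(f"pics/side4.png",cv2.resize(im,None,fx=4.5,fy=4.5,interpolation=cv2.INTER_CUBIC))
print(box())
```

```text
(array([0.0001, 0.0444, 0.0828]), array([-0.8082, -4.3498, -1.7338]), 0.00033870871638609314, 4.4, np.float64(-92.23702815058148))
```

View pics/side4.png

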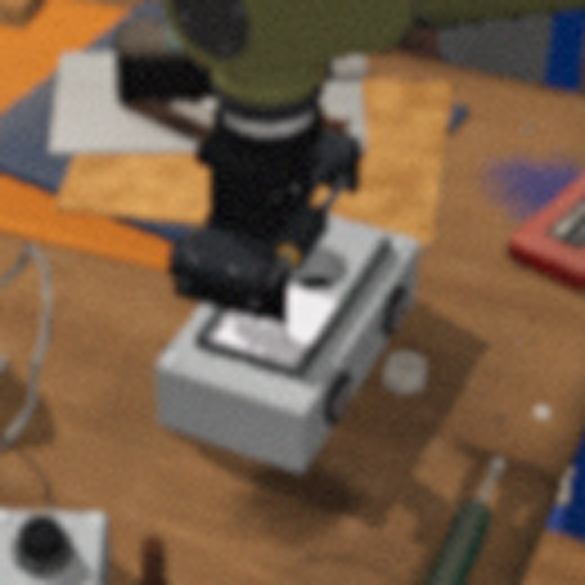

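Call:
{"api": "carry_out", "payload": {"targets": [{"slide": [-0.001,0,0],"turn": 0,"jaw": 0},{"slide": [-0.002,0,0],"turn": 0,"jaw": 0},{"slide": [-0.003,0,0],"turn": 0,"jaw": 0},{"slide": [-0.004,0,0],"turn": 0,"jaw": 0},{"slide": [-0.005,0,0],"turn": 0,"jaw": 0},{"slide": [-0.006,0,0],"turn": 0,"jaw": 0},{"slide": [-0.006,0,0],"turn": 0,"jaw": 0},{"slide": [-0.006,0,0],"turn": 0,"jaw": 0}]}}

```text
time: 5.07
tool_pos: [0.5655, -0.0818, 0.0829]
eef_rot: [0.485, -0.496, 0.512, -0.506]
contact_force: [-1.1, -21.0, -3.6]
finger_gap: 0.0004
```

Run:
```python
from h import *
print(box())
```

```text
(array([0.0001, 0.0447, 0.0829]), array([ -1.0665, -21.0246,  -3.6306]), 0.00035286269868584357, 5.0667, np.float64(-92.1845323648663))
```

Call:
{"api": "carry_out", "payload": {"targets": [{"slide": [0.008,0,0],"turn": 0,"jaw": 0},{"slide": [0.018,0,0],"turn": 0,"jaw": 0},{"slide": [0.018,-0.015,0],"turn": 0,"jaw": 0},{"slide": [0.018,-0.035,0],"turn": 0,"jaw": 0},{"slide": [0.018,-0.06,0],"turn": 0,"jaw": 0},{"slide": [0.018,-0.08,0],"turn": 0,"jaw": 0},{"slide": [0.018,-0.08,0],"turn": 0,"jaw": 0},{"slide": [0.018,-0.08,0],"turn": 0,"jaw": 0}]}}

```text
time: 5.73
tool_pos: [0.5671, -0.0993, 0.1645]
eef_rot: [0.486, -0.495, 0.512, -0.507]
contact_force: [-0.3, 0.6, -0.3]
finger_gap: 0.0001
```

Run:
```python
from h import *
for n,(a,b,c,d) in {"top":(150,250,230,340),"side":(130,220,230,330)}.items():
    im=optics.get_image(n)[a:b,c:d,::-1]; cv2.imwrite(f"pics/{n}5.png",cv2.resize(im,None,fx=6,fy=6,interpolation=cv2.INTER_CUBIC))
print(box())
```

```text
(array([0.0008, 0.0276, 0.1616]), array([-0.8552,  0.4123,  0.5616]), 0.0005183536617125697, 5.8333, np.float64(-92.17969779629838))
```

View pics/side5.png

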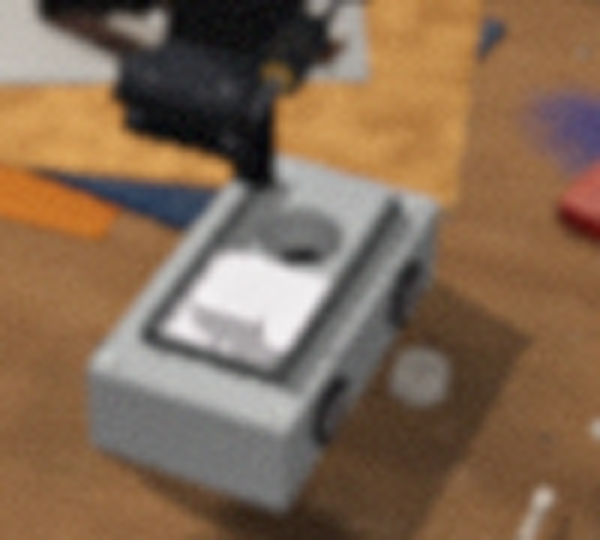

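View pics/top5.png

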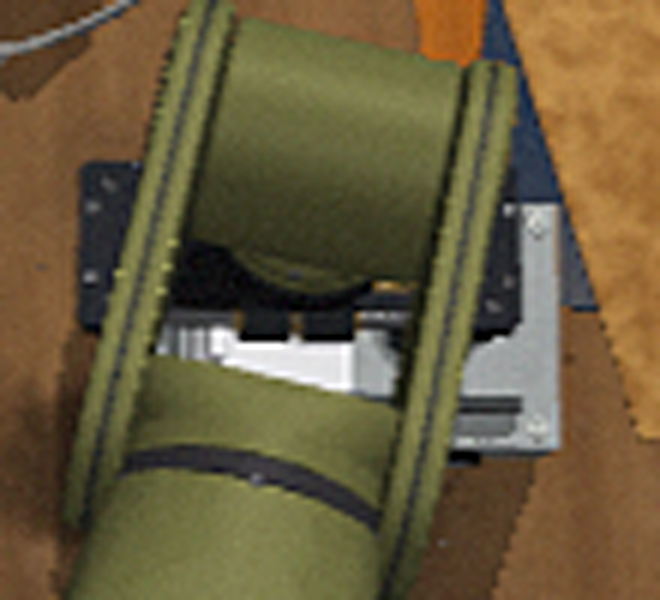

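Run:
```python
from h import *
S=lambda L:[(230+(a+.5)/6-.5,130+(b+.5)/6-.5) for a,b in L]
def b(p): return R.from_euler('z',-yaw).apply(p-C)
print("mouth c,l,r,t",b(ray("side",S([(302,233),(262,233),(343,233),(300,207)]),.06)))
print("corners",b(ray("side",S([(287,157),(440,205),(295,437),(92,365)]),.06)))
print("tip",b(ray("side",S([(262,187)]),.151)))
print(box(),slide(W(0,-.043,.11)))
```

```text
mouth c,l,r,t [[ 0.0022 -0.0453  0.06  ]
 [ 0.0233 -0.0352  0.06  ]
 [-0.0194 -0.0556  0.06  ]
 [ 0.0131 -0.0668  0.06  ]]
corners [[ 0.04   -0.1074  0.06  ]
 [-0.0607 -0.1041  0.06  ]
 [-0.0642  0.1118  0.06  ]
 [ 0.0596  0.1083  0.06  ]]
tip [[-0.006   0.0302  0.151 ]]
(array([0.0008, 0.0276, 0.1616]), array([-0.8552,  0.4123,  0.5616]), 0.0005183536617125697, 5.8333, np.float64(-92.17969779629838)) [ 0.0704  0.0519 -0.0001]
```

Call:
{"api": "carry_out", "payload": {"targets": [{"slide": [0.02,0,0],"turn": 0,"jaw": 0},{"slide": [0.045,0,0],"turn": 0,"jaw": 0},{"slide": [0.065,0.01,0],"turn": 0,"jaw": 0},{"slide": [0.0714,0.03,0],"turn": 0,"jaw": 0},{"slide": [0.0714,0.045,0],"turn": 0,"jaw": 0},{"slide": [0.0714,0.052,0],"turn": 0,"jaw": 0},{"slide": [0.0714,0.052,0],"turn": 0,"jaw": 0},{"slide": [0.0714,0.052,0],"turn": 0,"jaw": 0}]}}

```text
time: 6.5
tool_pos: [0.561, -0.1699, 0.1087]
eef_rot: [0.484, -0.496, 0.514, -0.505]
contact_force: [-0.1, -0.3, 0.0]
finger_gap: 0.0003
```

Run:
```python
from h import *
im=optics.get_image("side")[130:220,230:330,::-1]; cv2.imwrite("pics/side6.png",cv2.resize(im,None,fx=6,fy=6,interpolation=cv2.INTER_CUBIC))
print(box(),slide(W(0,-.044,.055)))
```

```text
(array([ 0.0001, -0.0437,  0.1099]), array([-0.8288,  0.1195,  1.101 ]), 0.00031585876697692763, 6.55, np.float64(-92.15446874871175)) [0.0001 0.0549 0.001 ]
```

View pics/side6.png

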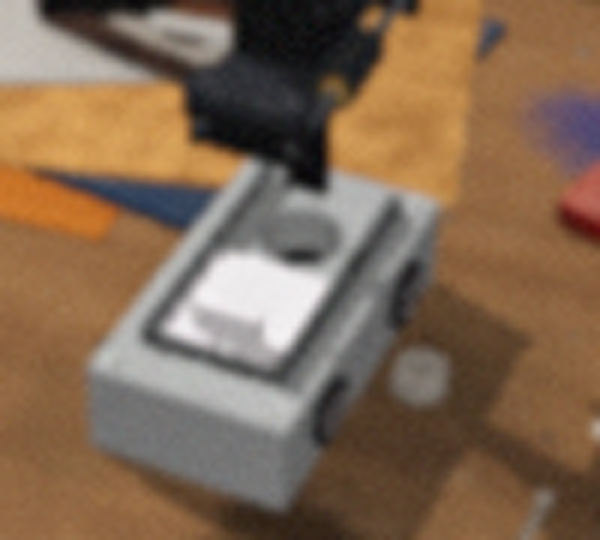

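Call:
{"api": "carry_out", "payload": {"targets": [{"slide": [0,0.007,0],"turn": 0,"jaw": 0},{"slide": [0,0.015,0],"turn": 0,"jaw": 0},{"slide": [0,0.024,0],"turn": 0,"jaw": 0},{"slide": [0,0.033,0],"turn": 0,"jaw": 0},{"slide": [0,0.04,0.001],"turn": 0,"jaw": 0},{"slide": [0,0.045,0.001],"turn": 0,"jaw": 0},{"slide": [0,0.048,0.001],"turn": 0,"jaw": 0},{"slide": [0,0.048,0.001],"turn": 0,"jaw": 0}]}}

```text
time: 7.22
tool_pos: [0.5613, -0.1701, 0.0607]
eef_rot: [0.485, -0.496, 0.514, -0.505]
contact_force: [-0.7, -0.5, -0.2]
finger_gap: 0.0003
```

Run:
```python
from h import *
im=optics.get_image("side")[130:220,230:330,::-1]; cv2.imwrite("pics/side7.png",cv2.resize(im,None,fx=6,fy=6,interpolation=cv2.INTER_CUBIC))
print(box(),slide(W(0,-.044,.043)))
```

```text
(array([ 0.    , -0.0438,  0.0614]), array([ 0.4094,  0.2969, -0.5763]), 0.0001826890115575071, 7.2667, np.float64(-92.15388493850054)) [0.0001 0.0184 0.0004]
```

View pics/side7.png

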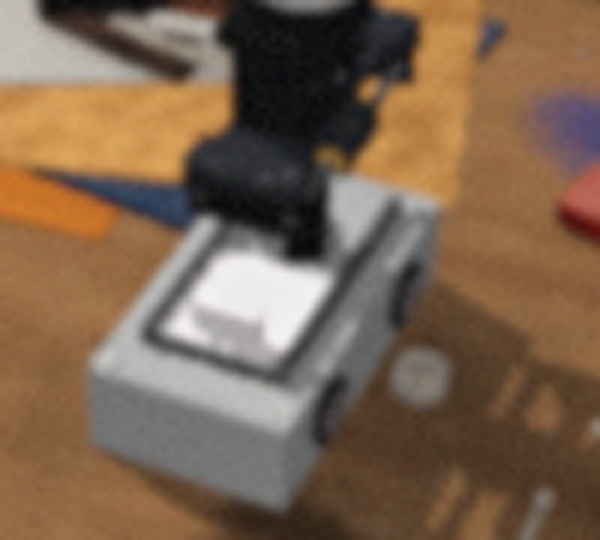

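Call:
{"api": "carry_out", "payload": {"targets": [{"slide": [0,0.004,0],"turn": 0,"jaw": 0},{"slide": [0,0.008,0],"turn": 0,"jaw": 0},{"slide": [0,0.012,0],"turn": 0,"jaw": 0},{"slide": [0,0.015,0],"turn": 0,"jaw": 0},{"slide": [0,0.018,0],"turn": 0,"jaw": 0},{"slide": [0,0.02,0],"turn": 0,"jaw": 0},{"slide": [0,0.021,0],"turn": 0,"jaw": 0},{"slide": [0,0.021,0],"turn": 0,"jaw": 0}]}}

```text
time: 7.93
tool_pos: [0.5618, -0.1705, 0.0432]
eef_rot: [0.485, -0.496, 0.513, -0.505]
contact_force: [-7.6, 2.2, 15.9]
finger_gap: 0.0002
```

Run:
```python
from h import *
print(box())
```

```text
(array([ 0.0002, -0.044 ,  0.0432]), array([-7.5594,  2.1874, 15.8837]), 0.00022064365220467595, 7.9333, np.float64(-92.1478010898012))
```

Call:
{"api": "carry_out", "payload": {"targets": [{"slide": [0,0.003,0],"turn": 0,"jaw": 0},{"slide": [0,0.003,0],"turn": 0,"jaw": 0},{"slide": [0,0.003,0],"turn": 0,"jaw": 0},{"slide": [0,0.003,0],"turn": 0,"jaw": 0},{"slide": [0,0.003,0],"turn": 0,"jaw": 0},{"slide": [0,0.003,0],"turn": 0,"jaw": 0},{"slide": [0,0.003,0],"turn": 0,"jaw": 0},{"slide": [0,0.003,0],"turn": 0,"jaw": 0}]}}

```text
time: 8.6
tool_pos: [0.5619, -0.1704, 0.0431]
eef_rot: [0.484, -0.497, 0.514, -0.505]
contact_force: [-8.7, 3.3, 18.3]
finger_gap: 0.0006
```

Call:
{"api": "carry_out", "payload": {"targets": [{"slide": [0,0.003,0],"turn": 0,"jaw": 0},{"slide": [0,0.003,0],"turn": 0,"jaw": 0},{"slide": [0,0.003,0],"turn": 0,"jaw": 0},{"slide": [0,0.003,0],"turn": 0,"jaw": 0},{"slide": [0,0.003,0],"turn": 0,"jaw": 0},{"slide": [0,0.003,0],"turn": 0,"jaw": 0},{"slide": [0,0.003,0],"turn": 0,"jaw": 0},{"slide": [0,0.003,0],"turn": 0,"jaw": 0}]}}

```text
time: 9.27
tool_pos: [0.5619, -0.1705, 0.0431]
eef_rot: [0.484, -0.497, 0.514, -0.504]
contact_force: [-8.3, 2.9, 18.0]
finger_gap: 0.0004
```

Call:
{"api": "carry_out", "payload": {"targets": [{"slide": [0,-0.005,0],"turn": 0,"jaw": 0},{"slide": [0,-0.015,0],"turn": 0,"jaw": 0},{"slide": [0,-0.03,0],"turn": 0,"jaw": 0},{"slide": [0,-0.05,0],"turn": 0,"jaw": 0},{"slide": [0,-0.07,0],"turn": 0,"jaw": 0},{"slide": [0,-0.085,0],"turn": 0,"jaw": 0},{"slide": [0,-0.085,0],"turn": 0,"jaw": 0},{"slide": [0,-0.085,0],"turn": 0,"jaw": 0}]}}

```text
time: 9.93
tool_pos: [0.5643, -0.1705, 0.1288]
eef_rot: [0.485, -0.497, 0.514, -0.505]
contact_force: [-0.7, 0.3, -0.0]
finger_gap: 0.0002
```

Run:
```python
from h import *
im=optics.get_image("side")[130:220,230:330,::-1]; cv2.imwrite("pics/side8.png",cv2.resize(im,None,fx=6,fy=6,interpolation=cv2.INTER_CUBIC))
print(box(),slide(W(0,.088,.12)))
```

```text
(array([ 0.0018, -0.0436,  0.1274]), array([ 0.4831, -0.3764, -0.6835]), 0.00031834475916768534, 9.9833, np.float64(-92.12960901369716)) [-0.1316  0.0071 -0.001 ]
```

View pics/side8.png

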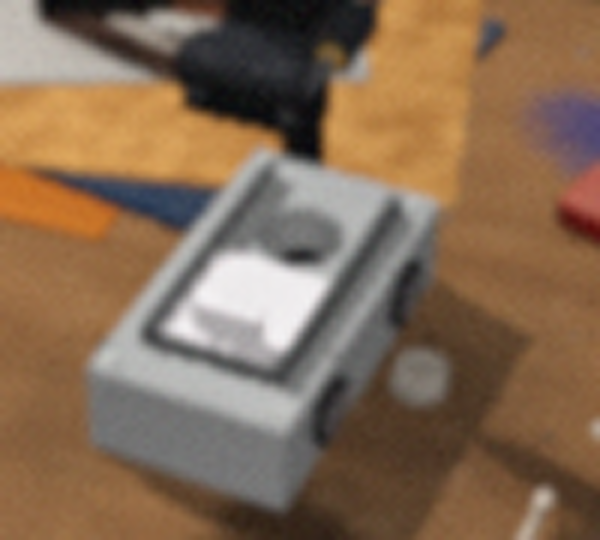

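Call:
{"api": "carry_out", "payload": {"targets": [{"slide": [-0.02,0,0],"turn": 0,"jaw": 0},{"slide": [-0.045,0,0],"turn": 0,"jaw": 0},{"slide": [-0.07,0,0],"turn": 0,"jaw": 0},{"slide": [-0.095,0,0],"turn": 0,"jaw": 0},{"slide": [-0.12,0,-0.001],"turn": 0,"jaw": 0},{"slide": [-0.136,0,-0.001],"turn": 0,"jaw": 0},{"slide": [-0.136,0,-0.001],"turn": 0,"jaw": 0},{"slide": [-0.136,0,-0.001],"turn": 0,"jaw": 0}]}}

```text
time: 10.65
tool_pos: [0.5665, -0.0336, 0.1252]
eef_rot: [0.484, -0.498, 0.515, -0.503]
contact_force: [-0.4, -0.1, -1.0]
finger_gap: 0.0002
```

Run:
```python
from h import *
im=optics.get_image("side")[130:220,230:330,::-1]; cv2.imwrite("pics/side9.png",cv2.resize(im,None,fx=6,fy=6,interpolation=cv2.INTER_CUBIC))
print(box(),slide(W(0,.092,.083)))
```

```text
(array([-0.0007,  0.0923,  0.1256]), array([ 0.5715, -0.5954,  0.0115]), 0.0004430402514969542, 10.7, np.float64(-92.09865385482476)) [0.0001 0.0425 0.0017]
```

View pics/side9.png

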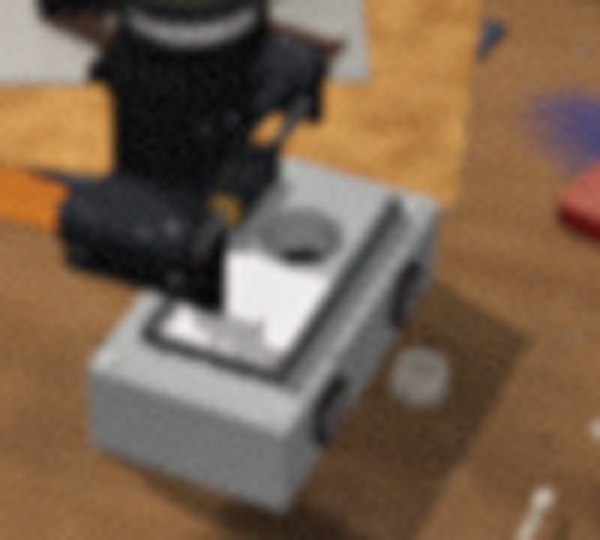

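Call:
{"api": "carry_out", "payload": {"targets": [{"slide": [0,0.007,0],"turn": 0,"jaw": 0},{"slide": [0,0.015,0],"turn": 0,"jaw": 0},{"slide": [0,0.024,0.001],"turn": 0,"jaw": 0},{"slide": [0,0.031,0.001],"turn": 0,"jaw": 0},{"slide": [0,0.037,0.001],"turn": 0,"jaw": 0},{"slide": [0,0.041,0.001],"turn": 0,"jaw": 0},{"slide": [0,0.043,0.001],"turn": 0,"jaw": 0},{"slide": [0,0.043,0.001],"turn": 0,"jaw": 0}]}}

```text
time: 11.37
tool_pos: [0.5663, -0.0344, 0.0819]
eef_rot: [0.483, -0.498, 0.515, -0.503]
contact_force: [0.7, -0.3, 0.1]
finger_gap: 0.0001
```

Run:
```python
from h import *
im=optics.get_image("side")[130:220,230:330,::-1]; cv2.imwrite("pics/side10.png",cv2.resize(im,None,fx=6,fy=6,interpolation=cv2.INTER_CUBIC))
print(box(),slide(W(0,.0,.083)))
```

```text
(array([-0.0008,  0.0921,  0.0824]), array([0.0129, 0.0476, 0.2969]), 0.00041444053715157205, 11.4167, np.float64(-92.0951938903872)) [ 0.0921 -0.0003  0.0003]
```

View pics/side10.png

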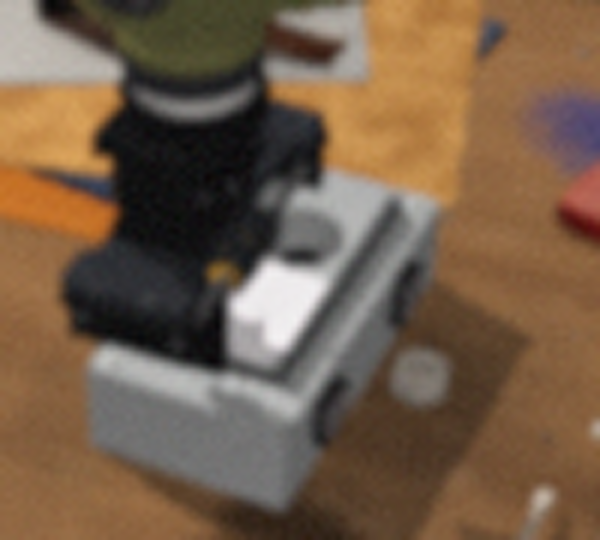

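Call:
{"api": "carry_out", "payload": {"targets": [{"slide": [0.008,0,0],"turn": 0,"jaw": 0},{"slide": [0.018,0,0],"turn": 0,"jaw": 0},{"slide": [0.029,0,0],"turn": 0,"jaw": 0},{"slide": [0.04,0,0],"turn": 0,"jaw": 0},{"slide": [0.051,0,0],"turn": 0,"jaw": 0},{"slide": [0.062,0,0],"turn": 0,"jaw": 0},{"slide": [0.072,0,0],"turn": 0,"jaw": 0},{"slide": [0.08,0,0],"turn": 0,"jaw": 0}]}}

```text
time: 12.08
tool_pos: [0.5636, -0.1158, 0.0829]
eef_rot: [0.483, -0.498, 0.515, -0.503]
contact_force: [0.5, 2.7, 1.6]
finger_gap: 0.0003
```

Call:
{"api": "carry_out", "payload": {"targets": [{"slide": [0.003,0,0],"turn": 0,"jaw": 0},{"slide": [0.006,0,0],"turn": 0,"jaw": 0},{"slide": [0.008,0,0],"turn": 0,"jaw": 0},{"slide": [0.01,0,0],"turn": 0,"jaw": 0},{"slide": [0.012,0,0],"turn": 0,"jaw": 0},{"slide": [0.014,0,0],"turn": 0,"jaw": 0},{"slide": [0.014,0,0],"turn": 0,"jaw": 0},{"slide": [0.014,0,0],"turn": 0,"jaw": 0}]}}

```text
time: 12.75
tool_pos: [0.5631, -0.1299, 0.0828]
eef_rot: [0.483, -0.498, 0.515, -0.504]
contact_force: [-0.2, 0.2, 0.3]
finger_gap: 0.0009
```

Run:
```python
from h import *
print(box())
```

```text
(array([-0.0003, -0.0035,  0.0828]), array([-0.2184,  0.2016,  0.2552]), 0.0009471963021104905, 12.75, np.float64(-92.12724216342474))
```

Not yet at the stop, so I push further in small steps.

Call:
{"api": "carry_out", "payload": {"targets": [{"slide": [0.001,0,0],"turn": 0,"jaw": 0},{"slide": [0.002,0,0],"turn": 0,"jaw": 0},{"slide": [0.003,0,0],"turn": 0,"jaw": 0},{"slide": [0.004,0,0],"turn": 0,"jaw": 0},{"slide": [0.005,0,0],"turn": 0,"jaw": 0},{"slide": [0.006,0,0],"turn": 0,"jaw": 0},{"slide": [0.007,0,0],"turn": 0,"jaw": 0},{"slide": [0.007,0,0],"turn": 0,"jaw": 0}]}}

```text
time: 13.42
tool_pos: [0.5628, -0.1347, 0.0828]
eef_rot: [0.484, -0.496, 0.516, -0.502]
contact_force: [0.2, 9.4, 2.5]
finger_gap: 0.0006
```

Run:
```python
from h import *
im=optics.get_image("side")[130:220,230:330,::-1]; cv2.imwrite("pics/side11.png",cv2.resize(im,None,fx=6,fy=6,interpolation=cv2.INTER_CUBIC))
print(box())
```

```text
(array([-0.0003, -0.0082,  0.0828]), array([-0.4595,  8.8676,  3.0194]), 0.0008259036927290508, 13.4667, np.float64(-92.1676999430734))
```

View pics/side11.png

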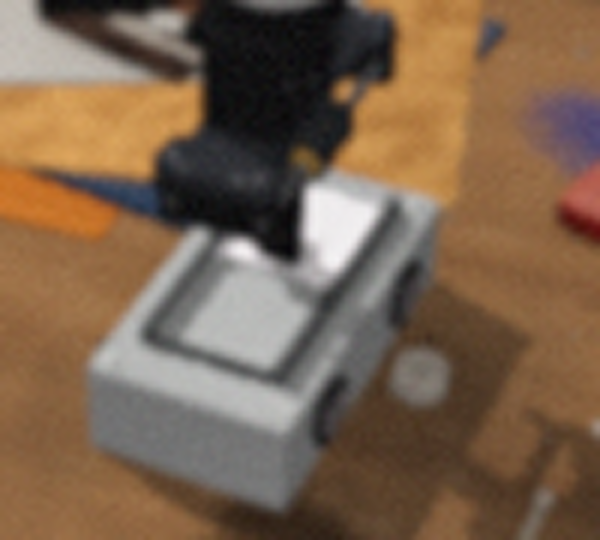

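Call:
{"api": "carry_out", "payload": {"targets": [{"slide": [0.002,0,0],"turn": 0,"jaw": 0},{"slide": [0.003,0,0],"turn": 0,"jaw": 0},{"slide": [0.004,0,0],"turn": 0,"jaw": 0},{"slide": [0.005,0,0],"turn": 0,"jaw": 0},{"slide": [0.006,0,0],"turn": 0,"jaw": 0},{"slide": [0.006,0,0],"turn": 0,"jaw": 0},{"slide": [0.006,0,0],"turn": 0,"jaw": 0},{"slide": [0.006,0,0],"turn": 0,"jaw": 0}]}}

```text
time: 14.13
tool_pos: [0.5628, -0.135, 0.0829]
eef_rot: [0.487, -0.493, 0.519, -0.5]
contact_force: [0.2, 20.5, 5.3]
finger_gap: 0.0001
```

Call:
{"api": "carry_out", "payload": {"targets": [{"slide": [-0.005,0,0],"turn": 0,"jaw": 0},{"slide": [-0.015,0,0],"turn": 0,"jaw": 0},{"slide": [-0.018,-0.01,0],"turn": 0,"jaw": 0},{"slide": [-0.018,-0.035,0],"turn": 0,"jaw": 0},{"slide": [-0.018,-0.065,0],"turn": 0,"jaw": 0},{"slide": [-0.018,-0.1,0],"turn": 0,"jaw": 0},{"slide": [-0.018,-0.13,0],"turn": 0,"jaw": 0},{"slide": [-0.018,-0.15,0],"turn": 0,"jaw": 0}]}}

```text
time: 14.8
tool_pos: [0.5687, -0.12, 0.238]
eef_rot: [0.487, -0.493, 0.518, -0.502]
contact_force: [0.2, 0.3, -0.1]
finger_gap: 0.0004
```

Call:
{"api": "carry_out", "payload": {"targets": [{"slide": [0.03,0,-0.02],"turn": 0,"jaw": 0},{"slide": [0.06,0,-0.04],"turn": 0,"jaw": 0},{"slide": [0.09,0,-0.06],"turn": 0,"jaw": 0},{"slide": [0.12,0,-0.08],"turn": 0,"jaw": 0},{"slide": [0.15,0,-0.1],"turn": 0,"jaw": 0},{"slide": [0.18,0,-0.12],"turn": 0,"jaw": 0},{"slide": [0.2,0,-0.13],"turn": 0,"jaw": 0},{"slide": [0.2,0,-0.13],"turn": 0,"jaw": 0}]}}

```text
time: 15.47
tool_pos: [0.4287, -0.3184, 0.2397]
eef_rot: [0.485, -0.492, 0.518, -0.504]
contact_force: [0.5, 0.3, -0.5]
finger_gap: 0.0006
```

Run:
```python
from h import *
for n,(a,b,c,d) in {"top":(110,290,130,400),"side":(130,270,190,340)}.items():
    im=optics.get_image(n)[a:b,c:d,::-1]; k=2.9 if n=="top" else 4; cv2.imwrite(f"pics/{n}12.png",cv2.resize(im,None,fx=k,fy=k,interpolation=cv2.INTER_CUBIC))
print(box())
```

```text
(array([-0.1249, -0.1946,  0.2394]), array([ 0.3382, -0.4687,  0.4223]), 0.0007244497954113338, 15.5667, np.float64(-92.38127754432645))
```

View pics/side12.png

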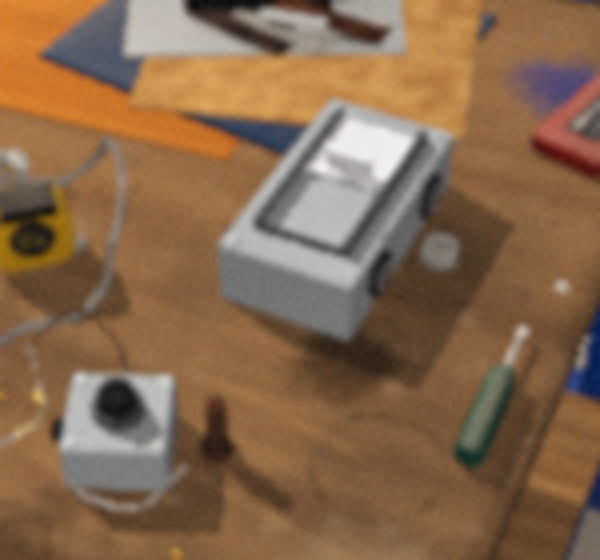

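View pics/top12.png

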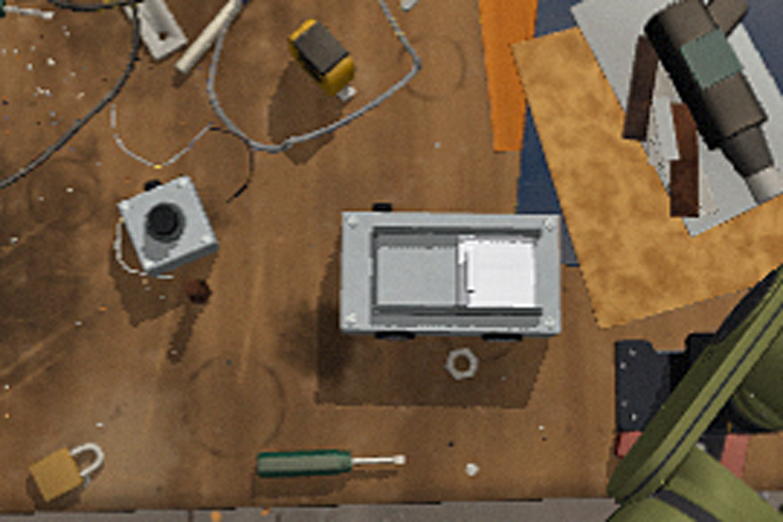

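The shutter is shut: the plate spans about columns 457–537 of the zoomed top view and has moved right of its start. All the loose things are where they were, and the arm is clear. I hand in.

```bash
python3 -c "
from plant import r
print(r.close_job())"
```

```text
the job is handed in; nothing more can be done
None
```

The job is done and handed in at about 15.6 s of the 56 s allowed; the interface gives no verdict.

- **Shutter opened:** I pushed the lug with closed fingers until it stopped, with 21 N against the stop.
- **Reset key:** I pressed it with the fingertips at about 32 mm above the table, which is its full travel. I held it there at 16–18 N for about 1.4 s, then let it go.
- **Shutter closed:** I pushed the lug from its other side until it stopped, at 20 N.

**Last checks:** the final pictures show the shutter shut and the button station's button standing proud. The nut, bolt, padlock, screwdriver and tape measure lie where they were. The drill case was partly behind the arm in the last top view and only part of it showed in the side view, so its position is only roughly checked. The arm was clear of everything, with no contact force.

**What went wrong or disagreed:**
- On my first descent the fingertips touched the shutter plate with about 28 N, because I planned from a reading taken before the arm had settled. I lifted off, and nothing seemed disturbed.
- The two cameras disagreed by about 5 mm on where the box was. That was within the clearance for the well.
- I could not see the reset key come back up, because the shutter now covers it. I only know that the fingers were lifted off it before I closed the shutter.

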